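# Count brass rings through the gate of a counting tray

### The arm

A 7-joint arm with a two-finger parallel gripper is mounted at the origin on the work surface. World frame = base frame: x ahead of the robot, y to its left, z up, the work surface at z = 0. Lengths are in m, angles in rad, forces in N, time in s.
With the tool pointing down it reaches from about 0.4 to 0.875 m from the base axis. Payload 19.3 kg.
Tool frame: the origin (TCP) lies midway between the tips of the shut fingers; the grasp point (between the pads) lies 19 mm behind it (bot.tcp_to_grasp is the distance from the TCP to the grasp point, in m); z points along the fingers, y is the direction in which the jaws open and shut (so a half turn about z gives the same grasp; the last joint's range is limited). The gripper opens to 85 mm and grips with 20 to 120 N. Pads are 22 mm wide; open, the fingers measure 114 mm over their backs; the gripper's body (76 mm by 85 mm) begins 54 mm behind the grasp point. The pads swing forward as they close: fully open they stand 13 mm farther back than shut.
Start: joints at [-1.334, 0.521, -0.036, 1.599, 0.021, 1.021, -0.113], TCP at [0.189, 0.596, 0.231] pointing down, gripper open.
Joint ranges: [-2.91, 2.91], [-0.3, 2.13], [-1.5, 1.42], [0.17, 2.43], [-1.26, 4.41], [0.16, 1.93], [-2.52, 2.52]. Speed limits (rad/s): [1.89, 1.89, 2.39, 2.39, 3.01, 3.01, 3.01].

### API

Orientations are given as [roll, pitch, yaw] about the fixed x, y, z axes, in that order (R = Rz(yaw) Ry(pitch) Rx(roll)).
In Python, from workcell import bot gives the robot as it stands. The module is installed in compiled form; this text tells all that it offers.
- The arm moves only by the tool drive_tool, never from a script. Its argument "series" is a list of rows, each a list of 5 numbers: the opening in per cent of the stroke, from 0 (shut) to 100 (fully open), then the shift along the world's x, y, z in m, then the turn about the world's z in rad. A call has 1 to 12 rows; each row shifts and turns the pose as measured when the row begins; what a row does not reach is not made up. A row lasts 1/10 s, in which the tool goes at most 50 mm and 8.59 degrees, less where a joint would pass 70% of its speed; a pose out of reach is approached as far as the arm can. A call with a gripper value outside its range is refused whole. The fingers move at their own pace and stop on an object; "newtons" is the grip in N (left out, the last holds). Time passes only in rows, so rows that do not move let the fingers close. It gives the time, the measured TCP pose, the force and the opening at its end, in the units of the state.
- bot.observe(): the state, without advancing time (a new reading comes with each control period).
- bot.grab_frame(name): name is "scene" or "top" or "wrist"; returns the picture (480x640x3 uint8, red, green, blue); there is no depth.
- bot.camera_info(name): a dict with "fx", "fy", "cx", "cy" (pixels), "cam_to_world" (4x4, takes a point from camera to world coordinates). Camera axes: x right, y down, z forward; pixel columns grow to the right and rows downward; lengths in m; the calibration is good to about 2 mm. A picture is of the moment at which its call begins: read the wrist's pose just before it. camera_info takes no time and is no camera call; for the wrist camera it gives the pose at the moment of the call.
- bot.job_done(): hands the job in, once; it reports no verdict.
Trained networks look in the newest picture that a camera, given by its name, has taken for a name from the list of things; names that differ only in an ending like _2 or _b are one class to them, and where a whole thing is asked for, a point or a joint stands for the part that bears it (a point fixed in the world has none). Each returns a list of dicts, best first, with "conf" (0 to 1); they miss things now and then, are a little off and sometimes report something else, mostly with a low value. They report only what shows in the picture. A call takes as long as a camera call.
- bot.masks_of(camera, target): "mask" (480x640 bool, what is visible of it) and "point" ([column, row] in pixels, amid what is visible of it).
The state is a dict: "clock": time; "qpos": joint angles; "qd": joint speeds; "joint_efforts": joint torques, N m; "position": TCP position; "tool_rot": TCP orientation; "force": force on the tool from outside, world axes, zero at the start; "moment": the same for the moment, N m; "grip_width": finger opening in m.
Only numpy, scipy, OpenCV 4.12 (cv2) and the standard library are available. Lean on these libraries where they do the work, as an engineer would, in place of code of your own. Each camera call takes 0.05 s, during which the arm holds its last target.

### The job

Bring the three brass rings into the blue bin of the counting tray: with the fingertips, gently push each ring along the deck and through the narrow gate, one at a time, so that it drops down the slot into the bin. Only slide the rings, never pinch or lift them. Leave the steel hex nut standing on the deck, outside the gate, and do not disturb the grease jar and the screwdriver on the bench.

Things in the scene. Friction and masses are not known exactly. Their poses are not given: they have to be found in the camera images.
- tray: Counting tray, fixed to the bench. Origin on the bench; x points in the feeding direction to the gate, y left of that, z up; all numbers below are mm in this frame. Flat steel deck, top at z 80, from x -141 to the slot's edge at x 60, between side rims at y -148 and 148. Rims, black guide bars and gate cheeks stand 14 above the deck (z 94).
- gate (a point): Middle of the gate at deck height: x 56, y 0, z 80 in the tray's frame. The gate is 46 mm wide (y -23 to 23), between the ends of two straight black guide bars that form a funnel: their inner faces run from (0, 150) to (56, 23) and from (0, -150) to (56, -23).
- slot (a point): Middle of the drop slot at deck height: x 86.5, y 0, z 80 in the tray's frame. A hole right through the deck from x 60 to 113, 46 wide, between the 14 high cheeks. A ring tips in by itself once its centre is pushed some 5 mm past the edge at x 60. Small light-barrier heads stand beside it at (90, 34) and (90, -34), tops at z 106.
- bin (a point): Middle of the floor of the blue open bin under the slot: x 115, y 0, z 5 in the tray's frame. Inside x 44 to 186, y -58 to 58, walls up to z 63 (far wall 45).
- ring1: Brass thrust ring lying flat on the deck, outer diameter 36, bore 14, 10 mm thick, about 70 g. Origin at the centre of its underside, z up along its axis. The three rings are alike; any order will do.
- ring2: Brass thrust ring lying flat on the deck, outer diameter 36, bore 14, 10 mm thick, about 70 g. Origin at the centre of its underside, z up along its axis. The three rings are alike; any order will do.
- ring3: Brass thrust ring lying flat on the deck, outer diameter 36, bore 14, 10 mm thick, about 70 g. Origin at the centre of its underside, z up along its axis. The three rings are alike; any order will do.
- nut: Dark steel hex union nut standing on the deck among the rings, 36 mm across flats, 41.5 across corners, 23 high, about 130 g. Origin at the centre of its underside. It must stay standing on the deck outside the gate.
- grease: White grease jar with an orange cap standing on the bench on the robot's right, diameter 54, height 62 mm. Origin at the centre of its underside. To be left alone.
- driver: Red-handled screwdriver lying on the bench on the robot's right, 200 mm long. Origin at its middle, on the bench; x points along it to the tip. To be left alone.
- fixture: Fixed assembly fixture on the bench on the robot's left: aluminium base 160 by 130 mm, profile column 222 mm high, blue pump housing under a toggle clamp whose red handle reaches 275 mm. Origin at the centre of its underside. An obstacle only.

How it is judged:
By the outcome, as a careful person would: the job done as asked, in the order asked, and still so for the second after the job is handed in, with the robot touching nothing.
It also fails if it takes over 72 s, if anything falls off the work surface, if the arm or the gripper's body presses on something with over 40 N, if the wrist force passes 120 N, or if a joint passes its speed limit or range.

## Working session

There is one attempt and no reset: what is moved stays moved. The work goes in short steps, Python scripts to look and compute and a tool call to move; the robot and the scene stay as the last step left them, time stands still between calls to the robot, and variables do not carry over. Pictures are saved under pics/ and viewed, and the job is handed in when it is done.

Besides the shell and the picture viewer there is one more tool, called after "Call:" by a JSON object that holds its "api" and its "payload". drive_tool: Moves the arm, as the interface text tells. Its arguments: {"type":"object","properties":{"series":{"type":"array","items":{"type":"array","items":{"type":"number"}}},"newtons":{"type":"number"}},"required":["series"]}

```bash
mkdir -p pics; cat > h.py <<'E'
import numpy as np, cv2
from workcell import bot
def save(cam,n):
    im=bot.grab_frame(cam); cv2.imwrite(f'pics/{n}.png',im[:,:,::-1]); return im
def ray(cam,p,z,info=None):
    i=info or bot.camera_info(cam); T=np.array(i['cam_to_world'])
    d=T[:3,:3]@np.array([(p[0]-i['cx'])/i['fx'],(p[1]-i['cy'])/i['fy'],1]); o=T[:3,3]
    return o+d*(z-o[2])/d[2]
def proj(cam,P):
    i=bot.camera_info(cam); T=np.array(i['cam_to_world']); c=T[:3,:3].T@(np.asarray(P)-T[:3,3])
    return np.array([i['fx']*c[0]/c[2]+i['cx'],i['fy']*c[1]/c[2]+i['cy']])
E
python3 - <<'E'
from h import *
s=bot.observe(); print(s)
for c in ['top','scene']:
    save(c,c+'0'); print(c,bot.camera_info(c))
E
```

```text
{'clock': 0.0, 'qpos': array([-1.33418603,  0.52204123, -0.03628634,  1.59997636,  0.02117133,
        1.02107409, -0.11284277]), 'qd': array([-9.55786875e-04, -6.11690312e-05,  1.31182911e-03, -5.50766937e-04,
        1.04401420e-04, -1.30377423e-04,  1.97172481e-04]), 'joint_efforts': array([ 1.68061797e-03, -9.27089810e+01,  1.98043115e+00, -3.69948828e+01,
        1.77950808e-02,  7.96183886e-03,  1.91962278e-05]), 'position': array([0.18871493, 0.59549549, 0.23072055]), 'tool_rot': array([-3.14047999e+00,  7.39847555e-05,  2.83467849e+00]), 'force': array([-0.21589789,  0.46770517,  0.80045929]), 'moment': array([ 0.07967017, -0.00073954, -0.03344176]), 'grip_width': 0.08555819679402164}
top {'fx': 544.4020072300916, 'fy': 544.4020072300916, 'cx': 317.37157942143637, 'cy': 246.1826435142594, 'cam_to_world': array([[ 2.37870770e-02, -9.98073314e-01,  5.73047610e-02,
         4.49335840e-01],
       [-9.99715863e-01, -2.36596899e-02,  2.90051260e-03,
         3.45192306e-04],
       [-1.53911135e-03, -5.73574732e-02, -9.98352519e-01,
         1.74459691e+00],
       [ 0.00000000e+00,  0.00000000e+00,  0.00000000e+00,
         1.00000000e+00]])}
scene {'fx': 495.806249107283, 'fy': 495.806249107283, 'cx': 321.34850158718, 'cy': 241.37286317896536, 'cam_to_world': array([[-0.88771597,  0.29566758, -0.35290372,  0.96347232],
       [ 0.46012438,  0.54365948, -0.70194012,  0.79993888],
       [-0.01568148, -0.78550306, -0.61865906,  0.8068456 ],
       [ 0.        ,  0.        ,  0.        ,  1.        ]])}
```

View pics/top0.png

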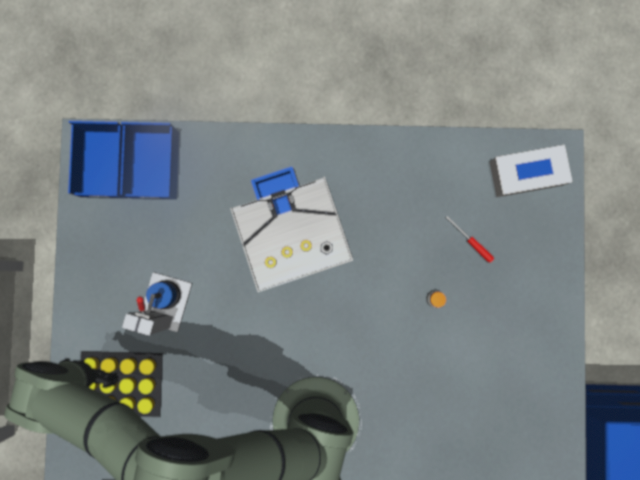

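View pics/scene0.png

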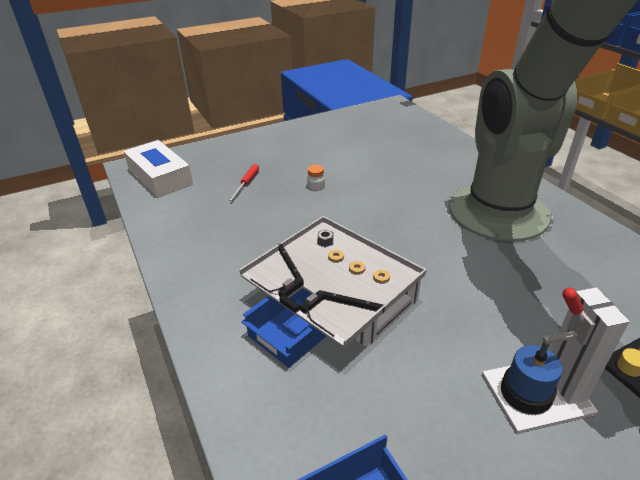

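```bash
python3 - <<'E'
from h import *
save('top','top1')
for t in ['ring1','nut','tray','grease','driver','fixture']:
    for m in bot.masks_of('top',t)[:4]:
        z={'ring1':.09,'nut':.103}.get(t,.08)
        ys,xs=np.nonzero(m['mask']); c=(xs.mean(),ys.mean())
        print(t,round(m['conf'],2),np.round(m['point']),np.round(c,1),len(xs),ray('top',c,z).round(4))
        if t=='tray': np.save('traymask.npy',m['mask'])
E
```

```text
ring1 0.42 [268. 258.] [269.9 261.8] 78 [0.4933 0.1484 0.09  ]
ring1 0.41 [287. 249.] [286.5 252. ] 82 [0.5244 0.0986 0.09  ]
ring1 0.41 [303. 243.] [305.9 245.4] 118 [0.5457 0.0401 0.09  ]
nut 0.68 [327. 247.] [327.  247.4] 124 [ 0.5404 -0.024   0.103 ]
tray 0.93 [287. 227.] [289.4 228.5] 9210 [0.5972 0.0924 0.08  ]
grease 0.65 [438. 301.] [435.9 299. ] 261 [ 0.3924 -0.3595  0.08  ]
driver 0.87 [481. 253.] [478.1 247.4] 263 [ 0.5529 -0.4867  0.08  ]
fixture 0.59 [158. 306.] [159.4 306. ] 2784 [0.351  0.4817 0.08  ]
```

```bash
python3 - <<'E'
import cv2
a=cv2.imread('pics/top1.png')[160:300,220:360]; cv2.imwrite('pics/topz.png',cv2.resize(a,(588,588),interpolation=cv2.INTER_CUBIC))
a=cv2.imread('pics/scene0.png')[210:370,230:430]; cv2.imwrite('pics/scz.png',cv2.resize(a,(750,600),interpolation=cv2.INTER_CUBIC))
E
```

```text
(no output)
```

View pics/topz.png

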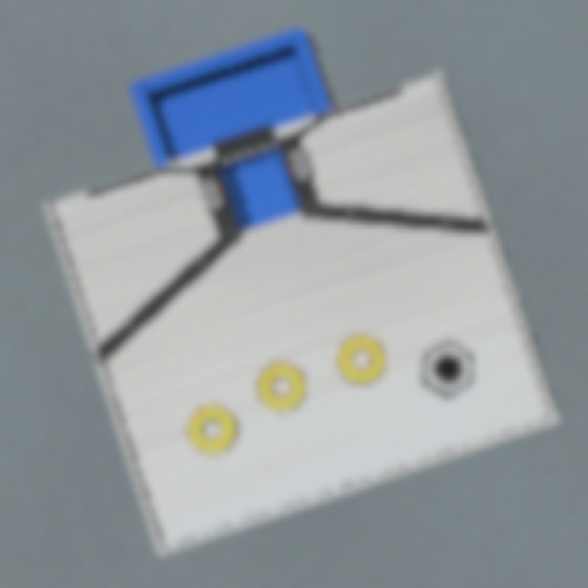

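View pics/scz.png

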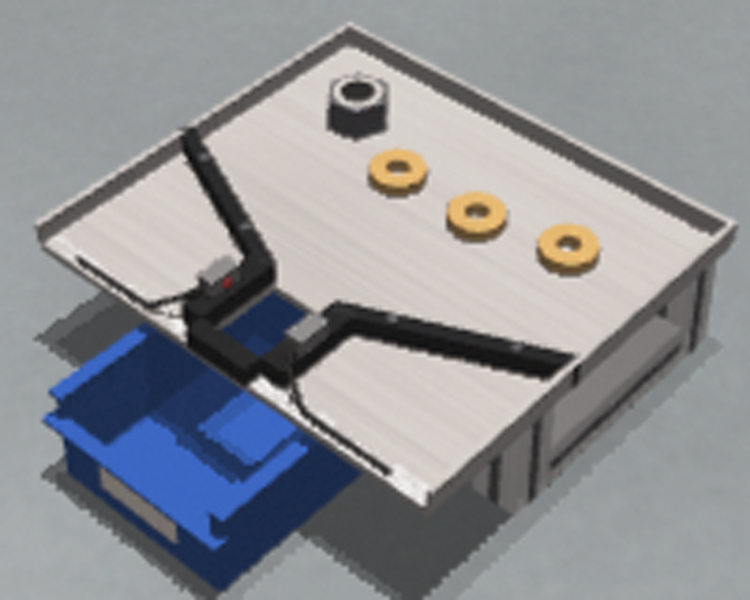

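```bash
cat > fit.py <<'E'
from h import *
from scipy.optimize import least_squares
obs=[('scene',(349,25),(-143,-150,94)),('scene',(735,228),(-143,150,94)),('scene',(272,262),(56,-23,94)),('scene',(335,305),(56,23,94)),
('scene',(278,290),(60,-23,80)),
('top',(556,420),(-143,-150,94)),('top',(163,553),(-143,150,94)),('top',(243,228),(60,23,80)),('top',(302,211),(60,-23,80)),('top',(238,238),(56,23,94)),('top',(305,213),(56,-23,94))]
def px(c,p): return np.array(p)/3.75+(230,210) if c=='scene' else np.array(p)/4.2+(220,160)
def tw(q,P):
    P=np.asarray(P)/1000; c,s=np.cos(q[2]),np.sin(q[2]); return np.array([q[0]+c*P[0]-s*P[1],q[1]+s*P[0]+c*P[1],P[2]])
f=lambda q: np.concatenate([(proj(c,tw(q,P))-px(c,p)) for c,p,P in obs])
r=least_squares(f,[.6,.09,.3],loss='soft_l1'); print(r.x); print(f(r.x).reshape(-1,2).round(1))
E
python3 fit.py
```

```text
[0.58936306 0.09079274 0.34485218]
[[-0.  -1. ]
 [-0.9 -1.9]
 [ 0.9 -0.7]
 [-0.  -2.1]
 [-1.7 -2.3]
 [-1.1 -0.3]
 [-1.6 -0.7]
 [-1.3  0.7]
 [-1.1  0. ]
 [-0.  -1. ]
 [-1.6  0.2]]
```

```bash
cat >> h.py <<'E'
Q=[0.58936306,0.09079274,0.34485218]
def w2t(P,Q=None):
    q=Q or globals()['Q']; c,s=np.cos(q[2]),np.sin(q[2]); d=np.asarray(P)[:2]-q[:2]
    return np.array([c*d[0]+s*d[1],-s*d[0]+c*d[1]])*1000
def t2w(P,Q=None):
    q=Q or globals()['Q']; c,s=np.cos(q[2]),np.sin(q[2]); P=np.asarray(P)/1000
    return np.array([q[0]+c*P[0]-s*P[1],q[1]+s*P[0]+c*P[1]])
E
python3 - <<'E'
from h import *
for p in [(.4933,.1484),(.5244,.0986),(.5457,.0401),(.5404,-.024)]: print(w2t(p))
print(t2w((-40,0)))
i=bot.camera_info('wrist');s=bot.observe();print(i,s['position'])
E
```

```text
[-70.93281912  86.69050163]
[-58.49908478  29.30886476]
[-58.2294805  -32.94759927]
[-84.88693514 -91.48203454]
[0.55171804 0.07727044]
{'fx': 360.2674714573743, 'fy': 360.2674714573743, 'cx': 321.73911895078135, 'cy': 238.7103322303681, 'cam_to_world': array([[ 3.01938382e-01,  9.17696332e-01,  2.58198868e-01,
         1.23389896e-01],
       [ 9.53327436e-01, -2.90620746e-01, -8.18925007e-02,
         6.15681994e-01],
       [-1.14499713e-04,  2.70874554e-01, -9.62614649e-01,
         3.74735139e-01],
       [ 0.00000000e+00,  0.00000000e+00,  0.00000000e+00,
         1.00000000e+00]])} [0.18876222 0.59577118 0.23123809]
```

Call:
{"api": "drive_tool", "payload": {"series": [[19,0,0,0.05,0],[19,0,0,0.05,0],[19,0.03,-0.02,0.04,0],[19,0.035,-0.035,0,0.12],[19,0.035,-0.035,0,0.12],[19,0.035,-0.035,0,0.12],[19,0.035,-0.035,0,0.12],[19,0.035,-0.035,0,0.12],[19,0.035,-0.035,0,0.05],[19,0.035,-0.035,0,0],[19,0.03,-0.035,0,0],[19,0.03,-0.035,0,0]], "newtons": 20}}

```text
clock: 1.65
position: [0.5203, 0.256, 0.3734]
tool_rot: [-3.142, 0.003, -2.762]
force: [1.0, 0.3, 0.8]
grip_width: 0.0161
```

Call:
{"api": "drive_tool", "payload": {"series": [[19,0.01,-0.045,0,-0.035],[19,0.0,-0.045,-0.02,0],[19,0.0,-0.045,-0.02,0],[19,0.0,-0.04,-0.02,0],[19,0.0,0,0,0],[19,0.0,0,0,0]]}}

```text
clock: 2.25
position: [0.5329, 0.0682, 0.3119]
tool_rot: [-3.14, 0.005, -2.808]
force: [1.5, 0.5, 0.5]
grip_width: 0.0161
```

```bash
python3 - <<'E'
from h import *
i=bot.camera_info('wrist'); im=save('wrist','w1'); s=bot.observe()
import pickle; pickle.dump(i,open('w1.pkl','wb')); print(s['position'],s['tool_rot'],w2t(s['position']),s['clock'])
for t in ['ring1','nut']:
    for m in bot.masks_of('wrist',t)[:4]:
        ys,xs=np.nonzero(m['mask']); c=(xs.mean(),ys.mean()); P=ray('wrist',c,.0915 if t=='nut' else .085,i)
        print(t,round(m['conf'],2),np.round(c,1),len(xs),P.round(4),w2t(P).round(1))
E
```

```text
[0.53286664 0.06797973 0.31188953] [-3.13903314  0.00462373 -2.80845825] [-60.88232933  -2.3708578 ] 2.3
ring1 0.97 [409.2 194.3] 879 [0.4932 0.1486 0.085 ] [-71.   86.9]
ring1 0.78 [293.2 207.7] 859 [0.5458 0.0398 0.085 ] [-58.3 -33.2]
ring1 0.56 [352.9 207.5] 794 [0.5252 0.0985 0.085 ] [-57.8  28.9]
nut 0.86 [235.  184.3] 1411 [ 0.5409 -0.0229  0.0915] [-84.1 -90.6]
```

View pics/w1.png

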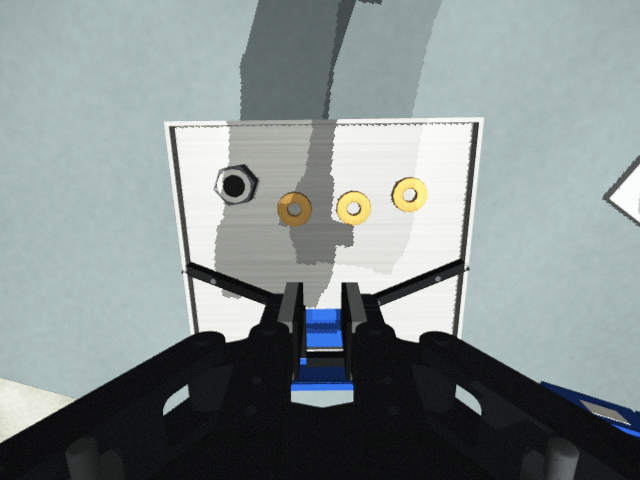

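```bash
python3 - <<'E'
import h; from h import *
import pickle; i=pickle.load(open('w1.pkl','rb')); h.bot=type('b',(),{'camera_info':staticmethod(lambda c:i)})
for P in [(-143,-150,94),(-143,150,94),(0,-150,94),(0,150,94),(60,0,80),(-141,-148,80),(-141,148,80)]:
    print(P,proj('wrist',np.append(t2w(P[:2]),P[2]/1000)).round(1))
E
python3 -c "
import cv2
a=cv2.imread('pics/w1.png')[100:350,150:500]; cv2.imwrite('pics/w1z.png',cv2.resize(a,None,fx=2.28,fy=2.28,interpolation=cv2.INTER_CUBIC))"
```

```text
(-143, -150, 94) [167.5 123.5]
(-143, 150, 94) [482.  119.7]
(0, -150, 94) [184.9 264.4]
(0, 150, 94) [467.1 261.5]
(60, 0, 80) [326.  308.1]
(-141, -148, 80) [175.6 126.1]
(-141, 148, 80) [473.8 122.4]
```

View pics/w1z.png

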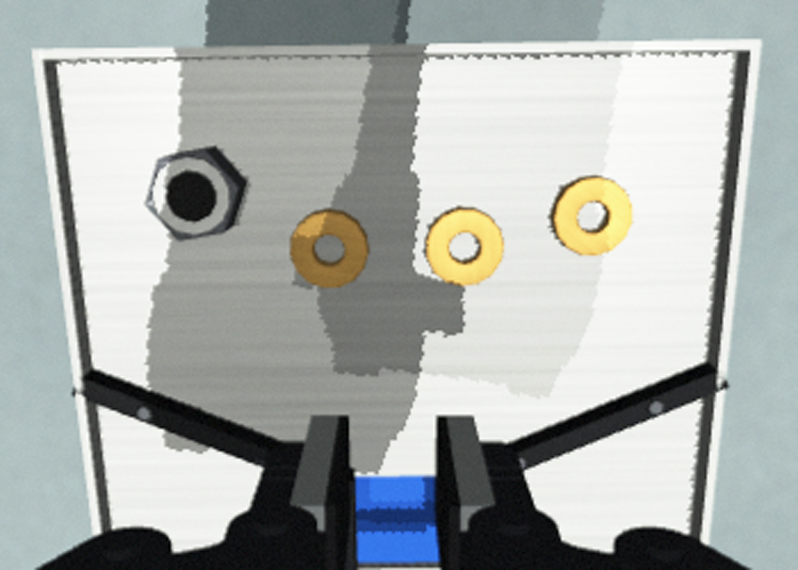

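Call:
{"api": "drive_tool", "payload": {"series": [[19,-0.025,0.01,-0.03,0.01],[19,-0.02,0.007,-0.045,0],[19,0,0,-0.045,0],[19,0,0,-0.04,0],[19,0,0,-0.02,0],[19,0,0,0,0],[19,0,0,0,0]]}}

```text
clock: 3.1
position: [0.4878, 0.0959, 0.1302]
tool_rot: [-3.141, 0.015, -2.783]
force: [0.9, -0.4, -0.1]
grip_width: 0.0164
```

```bash
cat > st.py <<'E'
from h import *
import sys
s=bot.observe(); p=s['position']; y=s['tool_rot'][2]+np.pi
print('clk',round(s['clock'],2),'pos',p.round(4),'tray tcp',w2t(p).round(1),'relyaw',round((y-Q[2]+np.pi)%(2*np.pi)-np.pi,3),'F',s['force'].round(1))
yr=y; c=p[:2]+.027*np.array([np.cos(yr),np.sin(yr)]); print('cradle centre tray',w2t(c).round(1))
def go(tx,ty,z): w=t2w((tx,ty)); print('shift to tray',(tx,ty,z),(w-p[:2]).round(4),round(z/1000-p[2],4))
a=[float(v) for v in sys.argv[1:]]
for k in range(0,len(a)-2,3): go(*a[k:k+3])
E
python3 st.py -97 29 83; python3 -c "
from h import *
save('scene','s1')
a=cv2.imread('pics/s1.png')[170:330,230:430]; cv2.imwrite('pics/s1z.png',cv2.resize(a,(750,600),interpolation=cv2.INTER_CUBIC))"
```

```text
clk 3.1 pos [0.4878 0.0959 0.1302] tray tcp [-93.8  39.2] relyaw 0.013 F [ 0.9 -0.4 -0.1]
cradle centre tray [-66.8  39.5]
shift to tray (-97.0, 29.0, 83.0) [ 0.0004 -0.0106] -0.0472
```

View pics/s1z.png

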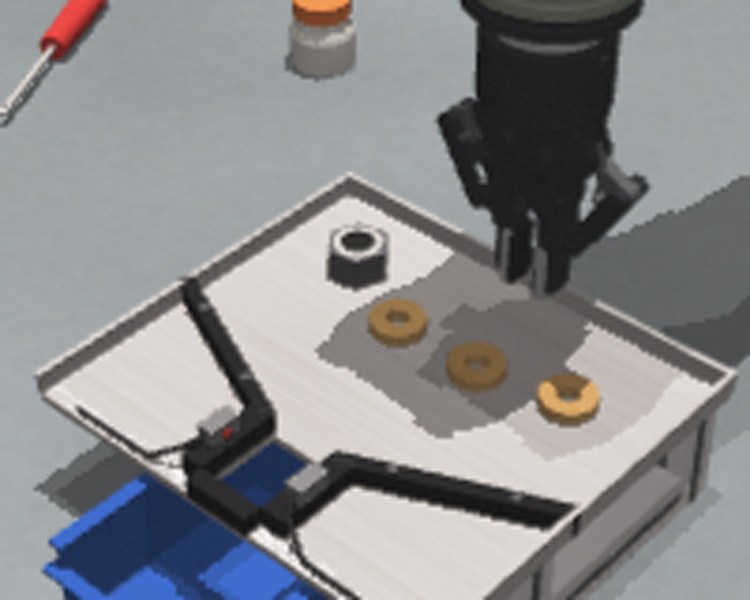

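Call:
{"api": "drive_tool", "payload": {"series": [[19,0,-0.01,-0.01,-0.01],[19,0,0,-0.02,0],[19,0,0,-0.012,0],[19,0,0,-0.003,0],[19,0,0,0,0]]}}

```text
clock: 3.65
position: [0.4909, 0.0847, 0.0873]
tool_rot: [-3.14, 0.023, -2.795]
force: [-0.2, 0.1, -0.3]
grip_width: 0.0163
```

```bash
python3 st.py -97 29 83; python3 -c "
from h import *
save('scene','s2')
a=cv2.imread('pics/s2.png')[210:310,300:425]; cv2.imwrite('pics/s2z.png',cv2.resize(a,(750,600),interpolation=cv2.INTER_CUBIC))"
```

```text
clk 3.65 pos [0.4909 0.0847 0.0873] tray tcp [-94.7  27.6] relyaw 0.001 F [-0.2  0.1 -0.3]
cradle centre tray [-67.7  27.6]
shift to tray (-97.0, 29.0, 83.0) [-0.0027  0.0006] -0.0043
```

View pics/s2z.png

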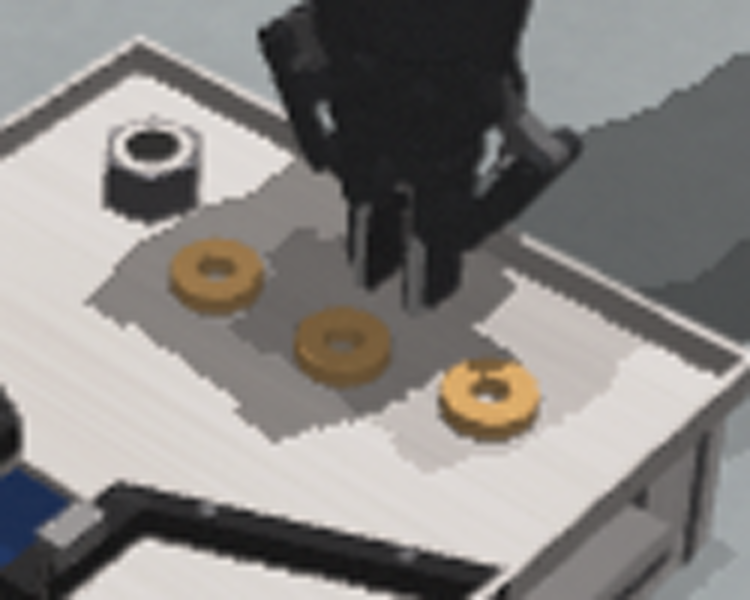

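Call:
{"api": "drive_tool", "payload": {"series": [[19,0,0,-0.004,0],[19,0.007,0.0035,-0.001,0],[19,0.0085,0.0025,0,0],[19,0.01,0.001,0,0],[19,0.01,0.001,0,0],[19,0.01,0.001,0,0],[19,0,0,0,0]]}}

```text
clock: 4.4
position: [0.5424, 0.0952, 0.0838]
tool_rot: [-3.14, 0.027, -2.795]
force: [-0.2, -0.7, -0.4]
grip_width: 0.0162
```

```bash
cat > look.py <<'E'
from h import *
import sys
n=sys.argv[1]; save('scene',n)
a=cv2.imread(f'pics/{n}.png')[210:360,240:440]; cv2.imwrite(f'pics/{n}z.png',cv2.resize(a,(800,600),interpolation=cv2.INTER_CUBIC))
for t in ['ring1','nut']:
    for m in bot.masks_of('scene',t)[:4]:
        ys,xs=np.nonzero(m['mask']); c=(xs.mean(),ys.mean()); P=ray('scene',c,.0915 if t=='nut' else .085)
        print(t,round(m['conf'],2),np.round(c,1),len(xs),w2t(P).round(1))
E
python3 st.py 41 0 83; python3 look.py s3
```

```text
clk 4.4 pos [0.5424 0.0952 0.0838] tray tcp [-42.8  20. ] relyaw 0.002 F [-0.2 -0.7 -0.4]
cradle centre tray [-15.8  20. ]
shift to tray (41.0, 0.0, 83.0) [0.0856 0.0095] -0.0008
ring1 0.67 [340.6 275.1] 178 [-13.9  20.5]
ring1 0.6 [334.2 256.1] 140 [-52.4 -32.3]
ring1 0.55 [380.9 275.9] 214 [-70.  87.]
nut 0.64 [323.  239.2] 147 [-75.3 -87.7]
```

View pics/s3z.png

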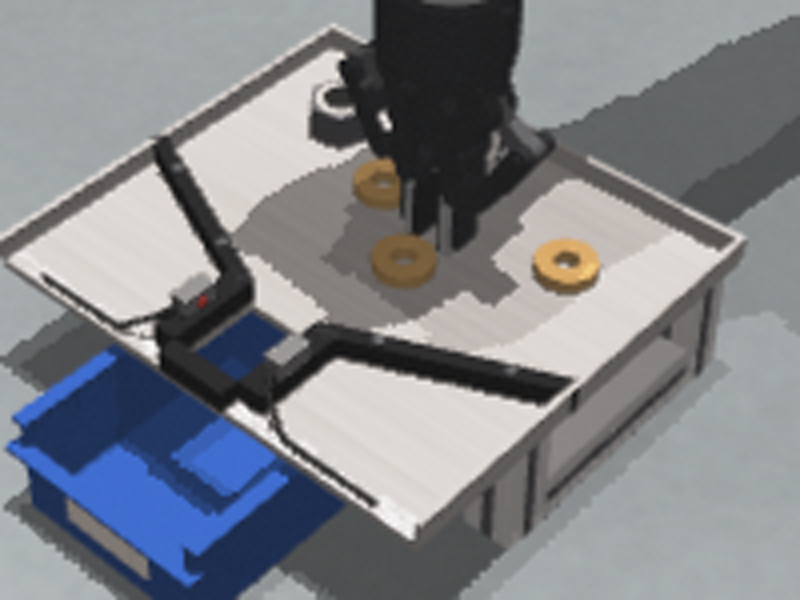

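Call:
{"api": "drive_tool", "payload": {"series": [[19,0.0095,0,0,0],[19,0.0095,0,0,0],[19,0.0095,0,0,0],[19,0.0095,0,0,0],[19,0.0095,0,0,0],[19,0,0,0,0]]}}

```text
clock: 5.15
position: [0.5921, 0.0946, 0.0838]
tool_rot: [-3.14, 0.025, -2.795]
force: [-1.0, -0.5, -1.5]
grip_width: 0.0161
```

```bash
python3 st.py 41 0 83; python3 look.py s4
```

```text
clk 5.15 pos [0.5921 0.0946 0.0838] tray tcp [3.9 2.7] relyaw 0.002 F [-1.  -0.5 -1.5]
cradle centre tray [30.9  2.7]
shift to tray (41.0, 0.0, 83.0) [0.0359 0.01  ] -0.0008
ring1 0.72 [381.1 276.2] 176 [-69.3  87.8]
ring1 0.68 [320.  282.3] 220 [32.7  3.1]
ring1 0.18 [326.  296.6] 14907 [56.  41.7]
```

View pics/s4z.png

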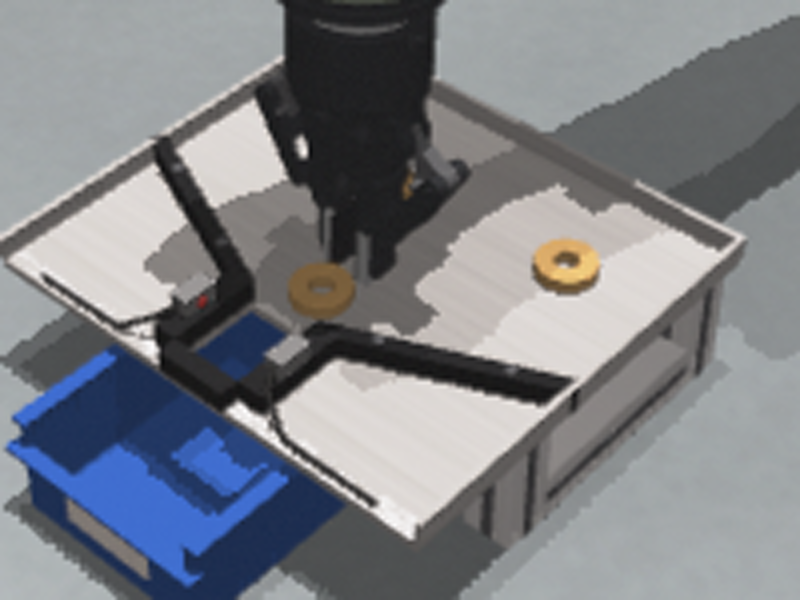

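Call:
{"api": "drive_tool", "payload": {"series": [[19,0.01,0.001,0,0],[19,0.0085,0.003,0,0],[19,0.0085,0.003,0,0],[19,0.0075,0.0027,0,0],[19,0,0,0,0],[19,0,0,0,0]]}}

```text
clock: 5.9
position: [0.6278, 0.1057, 0.0838]
tool_rot: [-3.141, 0.024, -2.794]
force: [0.7, 0.2, -0.4]
grip_width: 0.0161
```

```bash
python3 st.py 41 0 83; python3 look.py s5
```

```text
clk 5.9 pos [0.6278 0.1057 0.0838] tray tcp [41.2  1.1] relyaw 0.003 F [ 0.7  0.2 -0.4]
cradle centre tray [68.2  1.1]
shift to tray (41.0, 0.0, 83.0) [ 0.0002 -0.0011] -0.0008
ring1 0.69 [381.  276.2] 169 [-69.2  87.8]
ring1 0.55 [339.2 254. ] 48 [-65.6 -28.7]
nut 0.26 [327.7 297.3] 14395 [60. 50.]
```

View pics/s5z.png

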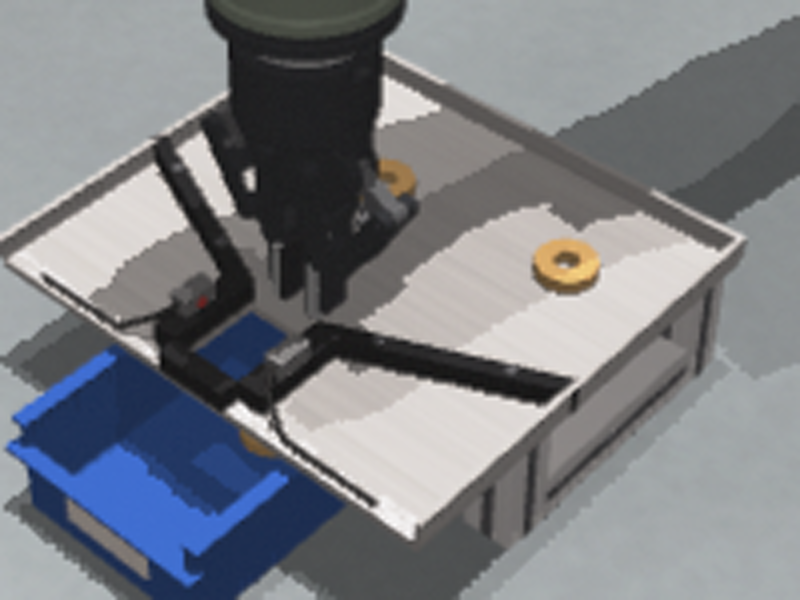

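Call:
{"api": "drive_tool", "payload": {"series": [[19,-0.005,-0.002,0.03,0],[19,-0.02,-0.01,0.015,0],[19,-0.035,-0.023,0,0],[19,-0.035,-0.023,0,0],[19,-0.02,-0.015,0,0],[19,-0.004,-0.006,0,0],[19,0,0,0,0],[19,0,0,0,0]]}}

```text
clock: 6.85
position: [0.5034, 0.0247, 0.1309]
tool_rot: [-3.141, 0.025, -2.794]
force: [-0.6, 0.7, 0.3]
grip_width: 0.016
```

```bash
python3 st.py -98 -33 83
```

```text
clk 6.85 pos [0.5034 0.0247 0.1309] tray tcp [-103.2  -33.2] relyaw 0.003 F [-0.6  0.7  0.3]
cradle centre tray [-76.2 -33.1]
shift to tray (-98.0, -33.0, 83.0) [0.0049 0.0019] -0.0479
```

Good place; a quick wrist look before going down.

```bash
python3 - <<'E'
from h import *
i=bot.camera_info('wrist'); save('wrist','w2')
for t in ['ring1','nut']:
    for m in bot.masks_of('wrist',t)[:4]:
        ys,xs=np.nonzero(m['mask']); c=(xs.mean(),ys.mean()); P=ray('wrist',c,.0915 if t=='nut' else .085,i)
        print(t,round(m['conf'],2),np.round(c,1),len(xs),w2t(P).round(1))
E
```

```text
ring1 0.97 [322.  336.7] 1962 [-56.7 -33.7]
ring1 0.67 [529.6 315.9] 3001 [-71.   87.4]
nut 0.71 [219.8 298.6] 4661 [-84.8 -90.4]
```

View pics/w2.png

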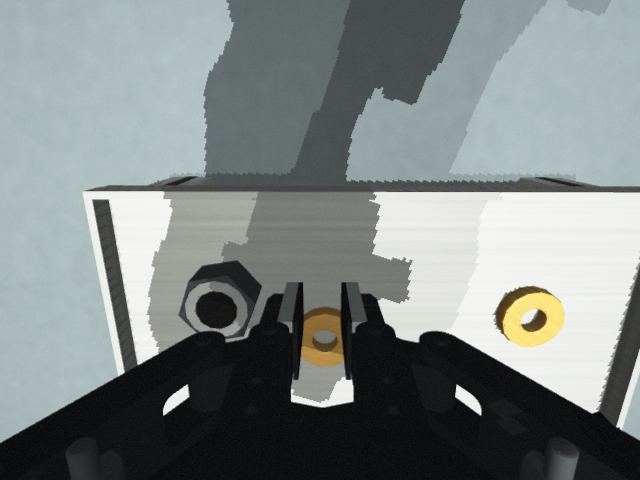

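Call:
{"api": "drive_tool", "payload": {"series": [[19,0,0,-0.015,0],[19,0,0,-0.02,0],[19,0,0,-0.01,0],[19,0,0,-0.001,0],[19,0,0,0,0]]}}

```text
clock: 7.5
position: [0.5056, 0.0273, 0.0829]
tool_rot: [-3.141, 0.026, -2.79]
force: [-0.1, 0.0, 0.1]
grip_width: 0.0163
```

```bash
python3 st.py -98 -33 83
```

```text
clk 7.5 pos [0.5056 0.0273 0.0829] tray tcp [-100.3  -31.5] relyaw 0.007 F [-0.1  0.   0.1]
cradle centre tray [-73.3 -31.3]
shift to tray (-98.0, -33.0, 83.0) [ 0.0027 -0.0007] 0.0001
```

Call:
{"api": "drive_tool", "payload": {"series": [[19,0.0065,0.001,0,0],[19,0.0065,0.0015,0,0],[19,0.008,0.006,0,0],[19,0.008,0.006,0,0],[19,0.008,0.006,0,0],[19,0.008,0.006,0,0],[19,0.008,0.006,0,0],[19,0.008,0.006,0,0],[19,0.008,0.006,0,0],[19,0,0,0,0]]}}

```text
clock: 8.5
position: [0.5827, 0.0773, 0.085]
tool_rot: [-3.141, 0.029, -2.789]
force: [-0.4, -0.6, -0.3]
grip_width: 0.0165
```

```bash
python3 st.py 41 0 83; python3 look.py s6
```

```text
clk 8.5 pos [0.5827 0.0773 0.085 ] tray tcp [-10.8 -10.4] relyaw 0.008 F [-0.4 -0.6 -0.3]
cradle centre tray [ 16.2 -10.2]
shift to tray (41.0, 0.0, 83.0) [0.0453 0.0274] -0.002
ring1 0.68 [381.4 276.2] 202 [-69.7  88.5]
```

View pics/s6z.png

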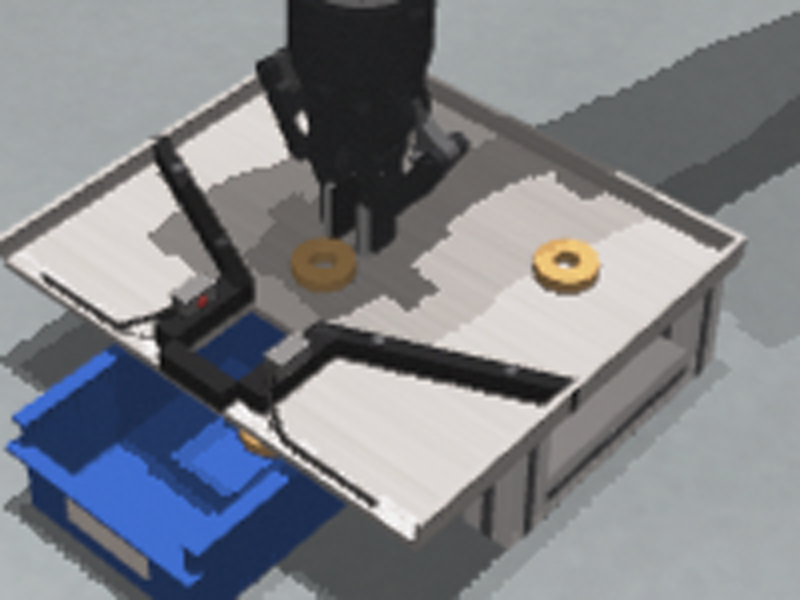

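Call:
{"api": "drive_tool", "payload": {"series": [[19,0.0075,0.006,-0.001,0],[19,0.0075,0.006,-0.0005,0],[19,0.0075,0.006,0,0],[19,0.008,0.003,0,0],[19,0.008,0.003,0,0],[19,0.0075,0.0025,0,0],[19,0,0,0,0],[19,0,0,0,0]]}}

```text
clock: 9.45
position: [0.6314, 0.1042, 0.0833]
tool_rot: [-3.141, 0.028, -2.791]
force: [-1.9, 0.2, -0.8]
grip_width: 0.016
```

```bash
python3 st.py 41 0 83; python3 look.py s7
```

```text
clk 9.45 pos [0.6314 0.1042 0.0833] tray tcp [44.1 -1.6] relyaw 0.006 F [-1.9  0.2 -0.8]
cradle centre tray [71.1 -1.4]
shift to tray (41.0, 0.0, 83.0) [-0.0034  0.0004] -0.0003
ring1 0.7 [295.3 320.6] 153 [145.2  41.7]
ring1 0.48 [381.1 276.2] 174 [-69.4  87.9]
```

View pics/s7z.png

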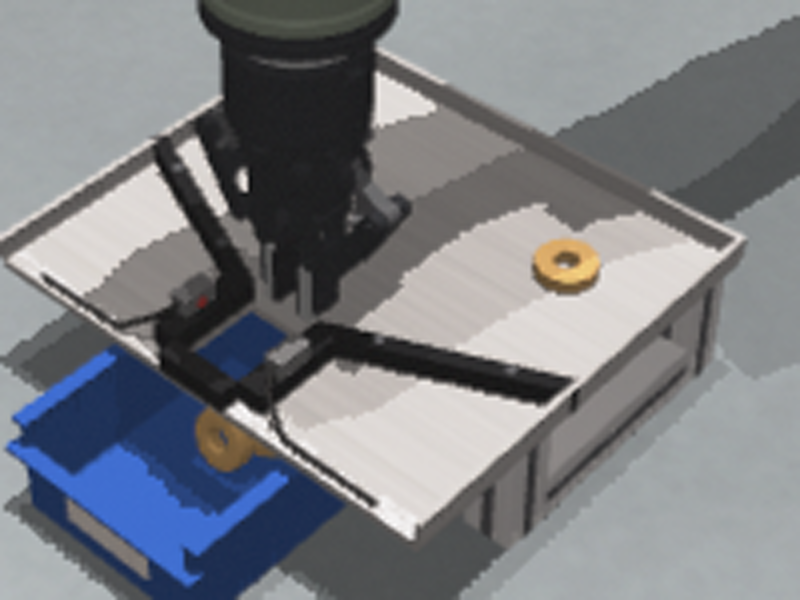

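Call:
{"api": "drive_tool", "payload": {"series": [[19,-0.008,-0.003,0.03,0],[19,-0.02,0.0,0.015,0],[19,-0.035,0.012,0,-0.12],[19,-0.035,0.012,0,-0.12],[19,-0.035,0.012,0,-0.12],[19,-0.03,0.012,0,-0.12],[19,-0.01,0.006,0,-0.12],[19,0,0,0,0],[19,0,0,0,0]]}}

```text
clock: 10.5
position: [0.4503, 0.1538, 0.1307]
tool_rot: [3.141, 0.029, 2.869]
force: [-0.2, 0.2, -0.4]
grip_width: 0.0162
```

```bash
python3 st.py -105 110 83
```

```text
clk 10.5 pos [0.4503 0.1538 0.1307] tray tcp [-109.6  106.3] relyaw -0.617 F [-0.2  0.2 -0.4]
cradle centre tray [-87.6  90.7]
shift to tray (-105.0, 110.0, 83.0) [0.0031 0.005 ] -0.0477
```

Call:
{"api": "drive_tool", "payload": {"series": [[19,0.003,0.004,-0.012,0],[19,0,0,-0.02,0],[19,0,0,-0.012,0],[19,0,0,-0.001,0],[19,0,0,0,0]]}}

```text
clock: 11.0
position: [0.4574, 0.1565, 0.082]
tool_rot: [3.14, 0.03, 2.876]
force: [0.5, -0.8, 0.2]
grip_width: 0.016
```

```bash
python3 st.py -105 110 83; python3 look.py s8
```

```text
clk 11.0 pos [0.4574 0.1565 0.082 ] tray tcp [-102.   106.5] relyaw -0.611 F [ 0.5 -0.8  0.2]
cradle centre tray [-79.9  91. ]
shift to tray (-105.0, 110.0, 83.0) [-0.004   0.0023] 0.001
ring1 0.58 [381.3 276.1] 163 [-69.8  88.2]
ring1 0.48 [287.4 331.7] 212 [175.4  50.8]
nut 0.6 [325.5 238. ] 247 [-82.4 -86.4]
nut 0.56 [560.3 365.2] 11262 [-88.2 466.8]
```

View pics/s8z.png

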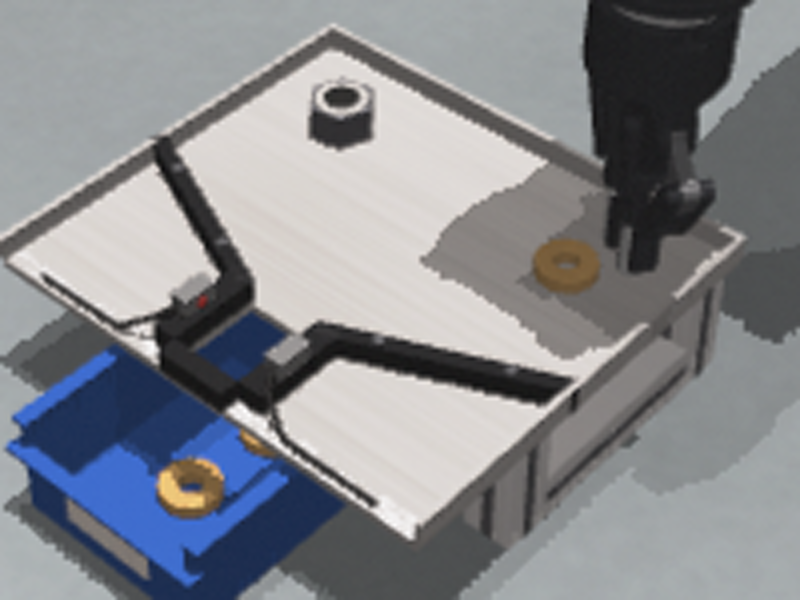

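Call:
{"api": "drive_tool", "payload": {"series": [[19,0.005,0.0005,0.0005,0],[19,0.005,0,0,0],[19,0.009,-0.0035,0,0],[19,0.009,-0.0035,0,0],[19,0.009,-0.0035,0,0],[19,0.009,-0.0035,0,0],[19,0.009,-0.0035,0,0],[19,0,0,0,0]]}}

```text
clock: 11.95
position: [0.5189, 0.1382, 0.0848]
tool_rot: [3.137, 0.034, 2.876]
force: [0.1, 0.1, 0.4]
grip_width: 0.0162
```

```bash
python3 st.py 41 0 83; python3 look.py s9
```

```text
clk 11.95 pos [0.5189 0.1382 0.0848] tray tcp [-50.3  68.4] relyaw -0.611 F [0.1 0.1 0.4]
cradle centre tray [-28.1  52.9]
shift to tray (41.0, 0.0, 83.0) [ 0.109  -0.0335] -0.0018
ring1 0.67 [287.2 331.9] 198 [176.3  50.9]
ring1 0.57 [356.  279.1] 195 [-26.2  53.7]
nut 0.59 [324.5 292.6] 15427 [54.3 35.9]
nut 0.47 [325.1 237.6] 231 [-83.  -88.2]
```

View pics/s9z.png

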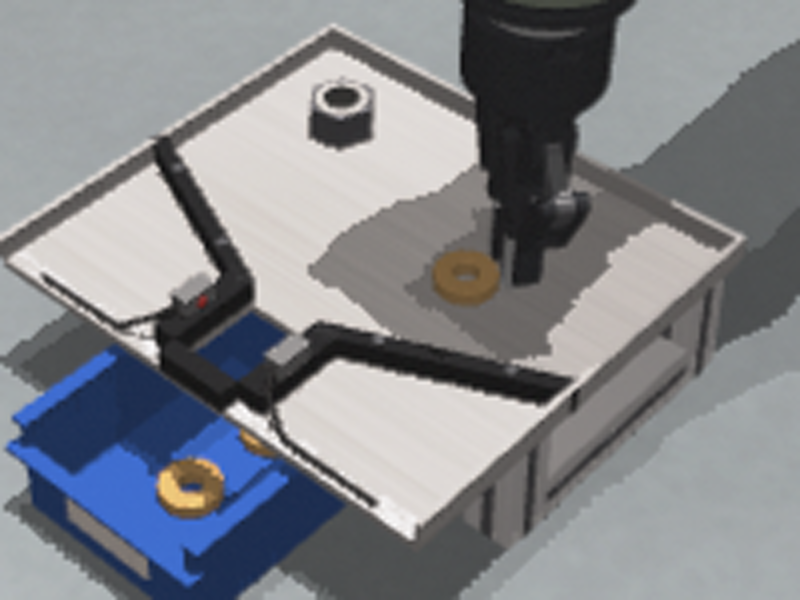

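Call:
{"api": "drive_tool", "payload": {"series": [[19,0.009,-0.0045,-0.001,0],[19,0.009,-0.0045,-0.0005,0],[19,0.009,-0.0045,0,0],[19,0.006,-0.0035,0,0],[19,0,0,0,0],[19,-0.012,0.003,0,0],[19,-0.012,0.003,0,0],[19,0,0,0,0]]}}

```text
clock: 12.9
position: [0.5262, 0.1271, 0.0829]
tool_rot: [3.138, 0.031, 2.878]
force: [0.6, -0.0, 0.9]
grip_width: 0.0163
```

```bash
python3 st.py 41 0 83; python3 look.py s10
```

```text
clk 12.9 pos [0.5262 0.1271 0.0829] tray tcp [-47.2  55.6] relyaw -0.609 F [ 0.6 -0.   0.9]
cradle centre tray [-25.   40.1]
shift to tray (41.0, 0.0, 83.0) [ 0.1018 -0.0225] 0.0001
ring1 0.65 [287.3 331.9] 206 [175.9  51. ]
ring1 0.55 [338.3 279.4] 208 [-0.1 26. ]
nut 0.62 [325.1 237.8] 227 [-82.4 -87.7]
```

View pics/s10z.png

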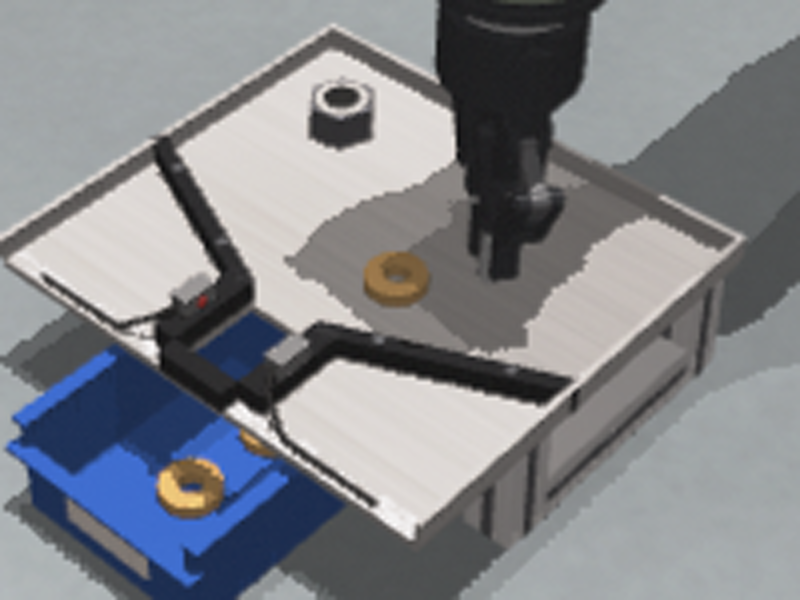

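Call:
{"api": "drive_tool", "payload": {"series": [[19,0,-0.004,0,0.1],[19,0.003,-0.006,0,0.1],[19,0.006,-0.004,0,0.1],[19,0.004,-0.001,0,0],[19,0,0,0,0]]}}

```text
clock: 13.55
position: [0.5428, 0.1118, 0.0835]
tool_rot: [3.137, 0.034, -3.098]
force: [-0.3, 0.6, -0.5]
grip_width: 0.0164
```

```bash
python3 st.py -37 36 83
```

```text
clk 13.55 pos [0.5428 0.1118 0.0835] tray tcp [-36.7  35.5] relyaw -0.301 F [-0.3  0.6 -0.5]
cradle centre tray [-10.9  27.5]
shift to tray (-37.0, 36.0, 83.0) [-0.0005  0.0004] -0.0005
```

Call:
{"api": "drive_tool", "payload": {"series": [[19,0.0045,0,0,0],[19,0.0045,0.0005,0,0],[19,0.011,-0.003,0,0.06],[19,0.011,-0.003,0,0.06],[19,0.011,-0.003,0,0.06],[19,0.009,-0.0025,0,0.05],[19,0,0,0,0]]}}

```text
clock: 14.25
position: [0.5959, 0.1031, 0.083]
tool_rot: [3.137, 0.033, -2.867]
force: [-0.2, -0.6, 0.9]
grip_width: 0.0164
```

```bash
python3 st.py 18 0 83; python3 look.py s11
```

```text
clk 14.25 pos [0.5959 0.1031 0.083 ] tray tcp [10.3  9.3] relyaw -0.07 F [-0.2 -0.6  0.9]
cradle centre tray [37.2  7.5]
shift to tray (18.0, 0.0, 83.0) [ 0.0104 -0.0062] -0.0
ring1 0.61 [287.5 331.5] 201 [175.   50.6]
ring1 0.51 [320.5 284.4] 206 [36.6  8.3]
nut 0.28 [560.2 365.5] 11127 [-87.4 466.9]
```

View pics/s11z.png

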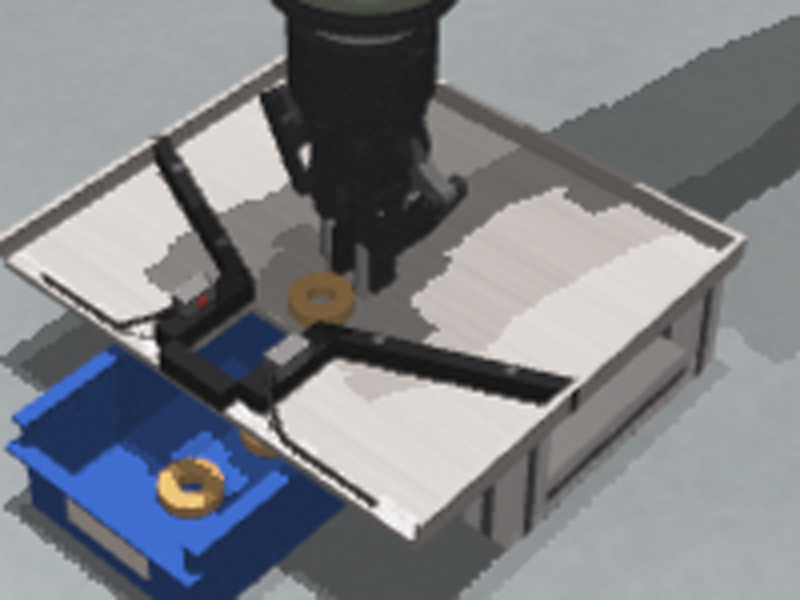

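Call:
{"api": "drive_tool", "payload": {"series": [[19,0.0056,-0.001,0,0],[19,0.0056,-0.001,0,0],[19,0.005,0,0,0],[19,0,0,0,0]]}}

```text
clock: 14.8
position: [0.6113, 0.1024, 0.0831]
tool_rot: [3.137, 0.031, -2.869]
force: [-0.7, -0.4, -0.0]
grip_width: 0.0159
```

```bash
python3 st.py 41 0 83; python3 look.py s12
```

```text
clk 14.8 pos [0.6113 0.1024 0.0831] tray tcp [24.5  3.5] relyaw -0.073 F [-0.7 -0.4 -0. ]
cradle centre tray [51.4  1.5]
shift to tray (41.0, 0.0, 83.0) [0.0167 0.0023] -0.0001
ring1 0.71 [287.  332.2] 226 [176.9  51. ]
ring1 0.67 [312.7 286.4] 185 [52.2  0.1]
```

View pics/s12z.png

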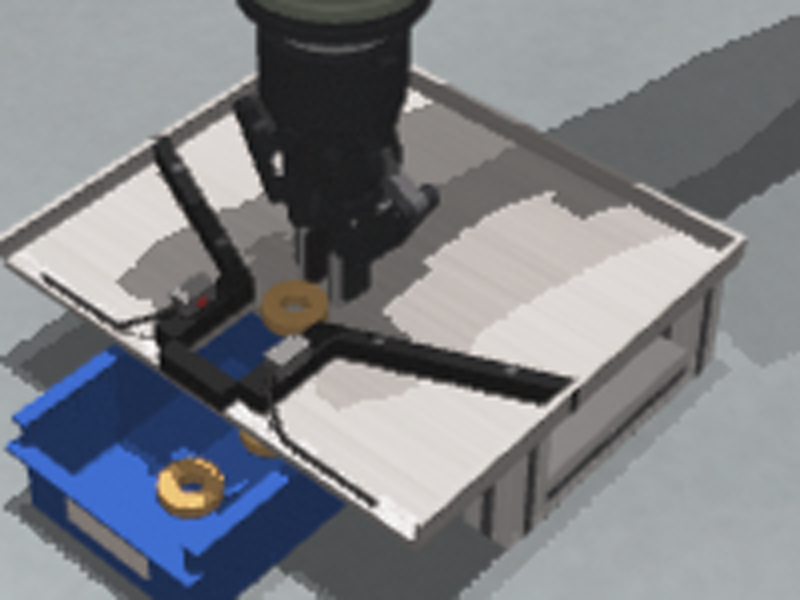

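Call:
{"api": "drive_tool", "payload": {"series": [[19,0.006,0.0015,0,0.02],[19,0.006,0.0015,0,0.02],[19,0.006,0.0015,0,0.02],[19,0,0,0,0],[19,0,0,0,0]]}}

```text
clock: 15.45
position: [0.6301, 0.1073, 0.0831]
tool_rot: [3.136, 0.031, -2.803]
force: [-0.5, 0.1, -0.8]
grip_width: 0.0164
```

```bash
python3 st.py 41 0 83; python3 look.py s13
```

```text
clk 15.45 pos [0.6301 0.1073 0.0831] tray tcp [44.   1.8] relyaw -0.006 F [-0.5  0.1 -0.8]
cradle centre tray [71.   1.6]
shift to tray (41.0, 0.0, 83.0) [-0.0022 -0.0027] -0.0001
ring1 0.54 [297.6 321.6] 124 [144.2  47. ]
ring1 0.49 [287.7 331.6] 159 [175.   51.1]
nut 0.71 [298.8 322.1] 107 [147.6  54.1]
```

View pics/s13z.png

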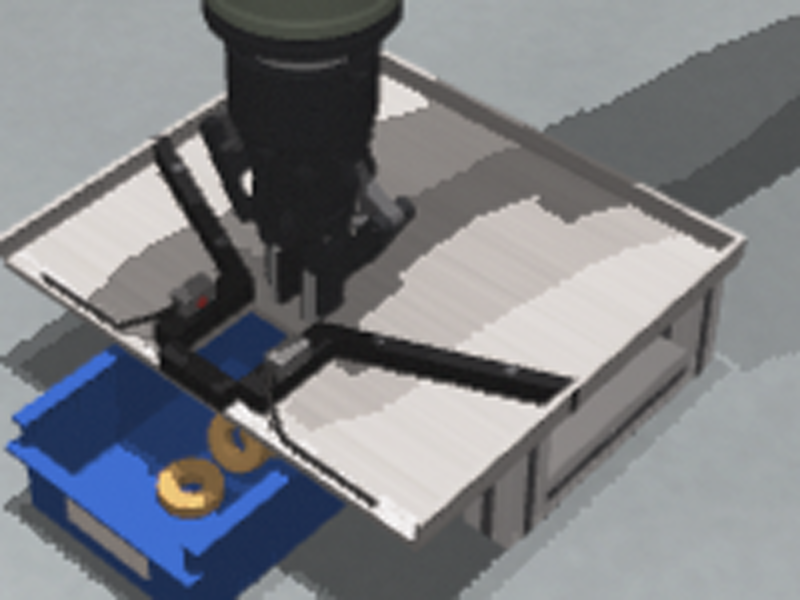

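Third one fell. I'll retract up and back, then verify.

Call:
{"api": "drive_tool", "payload": {"series": [[19,-0.008,-0.003,0.02,0],[19,-0.01,-0.004,0.04,0],[19,-0.03,0.02,0.04,0],[19,-0.03,0.03,0.04,0],[19,-0.03,0.03,0.04,0],[19,-0.03,0.03,0.03,0],[19,-0.02,0.03,0,0],[19,0,0,0,0],[19,0,0,0,0],[19,0,0,0,0]]}}

```text
clock: 16.6
position: [0.4761, 0.2309, 0.284]
tool_rot: [3.134, 0.032, -2.806]
force: [0.6, -0.5, -0.3]
grip_width: 0.0163
```

```bash
python3 look.py s14; python3 - <<'E'
from h import *
save('top','t14'); s=bot.observe(); print(s['position'],s['clock'])
for t in ['ring1','nut','grease','driver']:
    for m in bot.masks_of('top',t)[:4]:
        ys,xs=np.nonzero(m['mask']); print(t,round(m['conf'],2),round(xs.mean(),1),round(ys.mean(),1),len(xs))
a=cv2.imread('pics/t14.png')[150:300,220:380]; cv2.imwrite('pics/t14z.png',cv2.resize(a,(640,600),interpolation=cv2.INTER_CUBIC))
E
```

```text
ring1 0.6 [287.3 331.8] 205 [175.7  50.8]
ring1 0.44 [301.5 323. ] 87 [141.7  55.2]
ring1 0.25 [560.1 365.6] 11016 [-93.3 466.3]
nut 0.6 [325.3 237.9] 230 [-82.6 -87.1]
[0.47643407 0.23039953 0.28371743] 16.8
grease 0.65 435.4 299.1 253
driver 0.63 478.1 247.5 273
```

View pics/s14z.png

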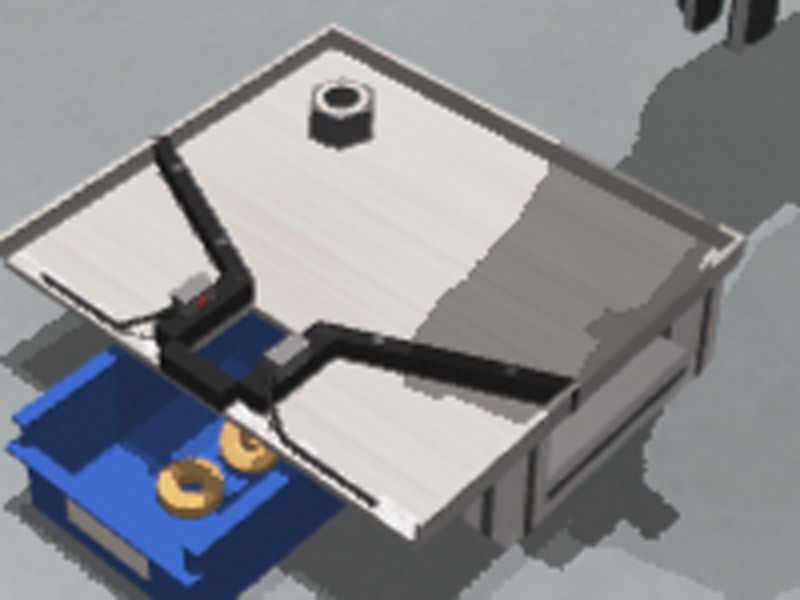

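View pics/t14z.png

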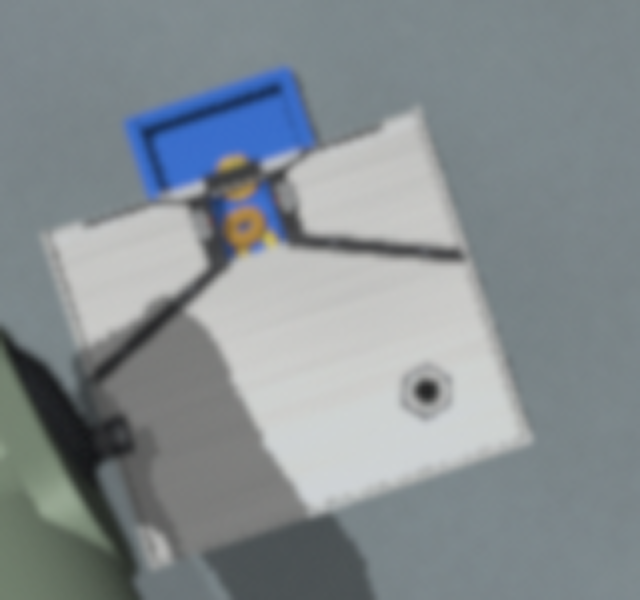

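```bash
python3 -c "
from workcell import bot
print(bot.job_done())"
```

```text
the job is handed in; nothing more can be done
None
```

All three brass rings are in the blue bin, and the job is handed in at about 17 s of the 72 s allowed. I slid each ring along the deck, cradled between the two slightly opened fingertips, and pushed it through the gate one at a time. None was pinched or lifted.

- **Rings:** The last pictures, taken with the arm drawn clear, show no ring left on the deck. Two rings are plain to see in the bin. The third shows only in part, through the slot. The detector found just two rings in the last scene picture and none in the last top picture, so I judged the third by eye.
- **Nut:** It stands where it was, outside the gate.
- **Grease jar and screwdriver:** Their positions in the top picture are unchanged to within half a pixel.
- **Forces and tilt:** Measured tool forces, read at the end of each move, stayed around 2 N or less. The tool built up a tilt of about 0.03 rad along the way, which the moves could not correct and which caused no trouble.

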